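# Gauge a busbar on the bench micrometer

### The arm

A 6-joint arm with a two-finger parallel gripper is mounted at the origin on a cart in front of the work surface, level with it; the furniture and walls round the work are solid. World frame = base frame: x ahead of the robot, y to its left, z up, the work surface at z = 0. Lengths are in m, angles in rad, forces in N, time in s.
With the tool pointing down it reaches from about 0.35 to 0.775 m from the base axis. Payload 7.3 kg.
Tool frame: the origin (TCP) lies at the very end of the fingers, on their centre line; the grasp point (between the pads) lies grip_point_offset behind it (grip_point_offset is the distance from the TCP to the grasp point, in m); z points along the fingers, y is the direction in which the jaws open and shut (so a half turn about z gives the same grasp; the last joint's range is limited). The gripper opens to 92 mm and grips with 3 to 60 N. Pads are 19 mm wide; open, the fingers measure 130 mm over their backs; the gripper's body (75 mm by 190 mm) begins 47 mm behind the grasp point.
Start: joints at [1.19, 0.342, 1.524, -0, 1.275, -0.146], TCP at [0.122, 0.511, 0.227] pointing down, gripper open.
Joint ranges: [-2.53, 2.53], [-0.77, 2.02], [0.04, 2.7], [-1, 4.14], [0.28, 2.66], [-3.11, 3.11]. Speed limits (rad/s): [2.57, 2.57, 3.14, 3.14, 3.14, 3.14].

### API

Orientations are given as [roll, pitch, yaw] about the fixed x, y, z axes, in that order (R = Rz(yaw) Ry(pitch) Rx(roll)).
In Python, from cell import * gives the robot as it stands.
- The arm moves only by the shell command python3 -m inch 'ROWS' [OPENING] [FORCE]. ROWS is JSON, a list that holds one entry, the list of rows, each a list of 4 numbers: the shift along the tool's x, y, z in mm, then the turn about the tool's z in rad. In form: [[[x, y, z, roll], ...]]. A call has 1 to 10 rows; each row shifts and turns the commanded pose from where the row before left it, along the tool's axes as they then stand; what a row does not reach is not made up. A row lasts 1/8 s, in which the tool goes at most 62.5 mm and 10.7 degrees, less where a joint would pass 70% of its speed; a pose out of reach is approached as far as the arm can. A call with a gripper value outside its range is refused whole. OPENING is the closure, from -1 (fully open) to 1 (shut), set as the call begins (- or left out, the last holds). The fingers move at their own pace and stop on an object; FORCE is the grip in N (left out, the last holds). Time passes only in rows, so rows that do not move let the fingers close. It gives the time, the measured TCP pose, the force and the opening at its end, in the units of the state.
- observe(): the state, without advancing time (a new reading comes with each control period).
- read_camera(name): name is "scene" or "side" or "wrist"; returns a dict with "img" (384x512x3 uint8, blue, green, red), "fx", "fy", "cx", "cy" (pixels), "eye" and "rotation" of the camera in the world; the wrist camera has in their place "T_tool_cam" (4x4, takes a point from camera to tool coordinates, whose origin is the TCP and whose axes are the flange's). Camera axes: x right, y down, z forward; pixel columns grow to the right and rows downward; lengths in m; the calibration is good to about 2 mm. A picture is of the moment at which its call begins: read the wrist's pose just before it. There is no depth.
- hand_in(): hands the job in, once; it reports no verdict.
Trained networks look in the newest picture that a camera, given by its name, has taken for a name from the list of things; names that differ only in an ending like _2 or _b are one class to them, and where a whole thing is asked for, a point or a joint stands for the part that bears it (a point fixed in the world has none). Each returns a list of dicts, best first, with "conf" (0 to 1); they miss things now and then, are a little off and sometimes report something else, mostly with a low value. They report only what shows in the picture. A call takes as long as a camera call. They do not tell look-alikes from the thing itself.
- boxes_of(camera, label): "at" ([row, column] in pixels, amid what is visible of it).
- place_of(camera, label): "at" ([row, column] in pixels: a listed point, or the origin of a listed thing).
The state is a dict: "time": time; "qpos": joint angles; "qvel": joint speeds; "joint_efforts": joint torques, N m; "tool_pos": TCP position; "tool_rot": TCP orientation; "contact_force": force on the tool from outside, world axes, zero at the start; "torque": the same for the moment, N m; "opening": finger opening in m.
Only numpy, scipy, OpenCV 4.12 (cv2) and the standard library are available. Lean on these libraries where they do the work, as an engineer would, in place of code of your own. Each camera call takes 0.05 s, during which the arm holds its last target. There are 200 camera calls.

### The job

Check the thickness of the aluminium busbar on the bench micrometer: lay it flat and square on the narrow rest, slide its end under the raised spindle gently until it is fully home against the back stop, and let go of it. Then turn the ratchet knob at the very top clockwise, following it down without leaning on it, until the spindle bears on the bar and the ratchet slips; do not screw it down by the thimble below the knob, which would overload the bar. Leave the bar nipped there and the other things on the bench undisturbed.

Things in the scene. Friction and masses are not known exactly. Their poses are not given: they have to be found in the camera images.
- micrometer: vertical bench micrometer, fixed: grey base 150 x 90 mm, top 16 mm up; origin on the bench under the spindle axis, x from the open throat to the column at the back, z up. Base from x = -67 to +83 mm; head 38 mm across, 55 to 83 mm up, round the axis. A level steel rest 14 mm wide runs along x from -68 to +10 mm, top 36 mm up; in front of x = -68 the bar overhangs free air
- anvil (a point): point on the top face of the rest on the spindle axis (36 mm above the bench); axes as the micrometer's
- stop (a point): centre of the flat front face of the back stop, 24 mm behind the spindle axis, 3 mm over the rest's top; a plate 26 mm wide reaching 14 mm over the rest. The bar's end belongs against it, the bar's middle then lying 75 mm in front of this point (51 mm in front of the spindle axis)
- spindle_tip (a point): centre of the flat lower face of the steel spindle, 8 mm across; it moves straight down without turning. At the start it stands 2 to 4 mm higher than the top of a bar lying on the rest
- thimble (a joint): turn of the thimble (aluminium sleeve 23 mm across, 24 mm tall, just below the knob), rad, 0 = spindle fully up (12 mm over the rest), growing clockwise from above. A screw of 10 mm lead: each rad lowers spindle, thimble and knob by 1.59 mm; the spindle meets a bar on the rest at about 3.8 rad and is tight by 4.1. Turns at 0.035 N m; a push of over 20 N down on the knob also drives it
- ratchet_mid (a point): centre of the ratchet knob at the top: a dark fluted upright cylinder 18 mm across and 24 mm tall, reaching 12 mm above and below this point, on the spindle axis; this point stands 137 mm above the bench with the thimble at 0. Below the knob a 13 mm neck 6 mm high, then the thimble. It carries the thimble round through a slip clutch and sinks with it; grip it at any angle, lightly (about 10 N)
- ratchet (a joint): turn of the knob relative to the thimble, rad, growing clockwise from above: steady while the knob carries the thimble, growing while the clutch slips (at 0.048 N m, the spindle then pressing about 10 N; slipping on does no harm). If the hand keeps the knob from sinking, the clutch slips too soon; if it presses down, its push adds to the force on the bar
- busbar_mid (a point): centre (half-way up) of the aluminium busbar, a flat bar 150 x 20 x 6 mm, about 50 g, long axis x, z up, with a 9 mm hole 10 mm from either end; both ends are alike. It lies flat on the bench. Held about 47 mm from its middle, on the half outside the throat, the hand stays clear of the micrometer's head when the bar is home
- busbar: the same bar; origin under its middle, x along it
- spindle: the spindle; origin at its lower face
- lens_case: round lens case, 47 mm across, 17 mm tall, a bystander; origin under its centre
- lens_box: flat square lens box, 50 x 50 x 15 mm, a bystander; origin under its centre
- nozzle: copper welding nozzle standing upright, 24 mm across, 32 mm tall, a bystander; origin under its centre
- back_stop: the back stop plate, 6 x 26 x 20 mm, part of the micrometer; origin under its middle
There are look-alikes about, which are no part of the job. What is meant by the busbar is not orange, and is the larger of those in its own colour.

How it is judged:
By the outcome, as a careful person would: the job done as asked, in the order asked, and still so for the second after the job is handed in, with the robot touching nothing.
It also fails if it takes over 72 s, if anything falls off the work surface, if the arm or the gripper's body presses on something with over 40 N, if the wrist force passes 120 N, or if a joint passes its speed limit or range.

## Working session

There is one attempt and no reset: what is moved stays moved. The work goes in short steps, Python scripts to look and compute and a shell command to move; the robot and the scene stay as the last step left them, time stands still between calls to the robot, and variables do not carry over. Pictures are saved under pics/ and viewed, about 8 in all and at most 12, crops included, and the job is handed in when it is done.

```bash
mkdir -p pics; ls
cat > h.py <<'E'
from cell import *
import numpy as np, cv2
from scipy.spatial.transform import Rotation as R
def cam(name):
    s=observe(); c=read_camera(name)
    if name=="wrist":
        T=np.eye(4); T[:3,:3]=R.from_euler('xyz',s["tool_rot"]).as_matrix(); T[:3,3]=s["tool_pos"]
        T=T@np.array(c["T_tool_cam"]); c["eye"]=T[:3,3]; c["rotation"]=T[:3,:3]
    c["eye"]=np.array(c["eye"]); c["rotation"]=np.array(c["rotation"]); return c
def ray(c,at):
    v,u=at; d=c["rotation"]@np.array([(u-c["cx"])/c["fx"],(v-c["cy"])/c["fy"],1]); return d/np.linalg.norm(d)
def onz(c,at,z):
    d=ray(c,at); return c["eye"]+d*(z-c["eye"][2])/d[2]
def proj(c,p):
    q=c["rotation"].T@(np.array(p)-c["eye"]); return np.array([c["fy"]*q[1]/q[2]+c["cy"],c["fx"]*q[0]/q[2]+c["cx"]])
def tri(cs,ats):
    A=np.zeros((3,3));b=np.zeros(3)
    for c,a in zip(cs,ats):
        d=ray(c,a);P=np.eye(3)-np.outer(d,d);A+=P;b+=P@c["eye"]
    return np.linalg.solve(A,b)
E
python3 - <<'E'
from h import *
np.set_printoptions(precision=4,suppress=True)
s=observe();print(s)
C={}
for n in ("scene","side","wrist"):
    c=cam(n);C[n]=c;cv2.imwrite(f"pics/{n}0.png",c["img"]);print(n,c["eye"],c["fx"])
    for l,z in (("busbar_mid",.003),("anvil",.036),("stop",.039),("spindle_tip",.045),("ratchet_mid",.137),("micrometer",0),("lens_case",0),("lens_box",0),("nozzle",0)):
        print(l,[(np.round(d["at"]),round(d["conf"],2),onz(c,d["at"],z)[:2]) for d in place_of(n,l)[:4]])
a=np.hstack([C["scene"]["img"],C["side"]["img"]]);cv2.imwrite("pics/a.png",cv2.resize(a,(800,300)))
E
```

```text
pics
{'time': 0.0, 'qpos': array([ 1.19  ,  0.3427,  1.525 ,  0.    ,  1.2754, -0.146 ]), 'qvel': array([-0.0005, -0.0005,  0.    , -0.001 ,  0.0006, -0.0011]), 'joint_efforts': array([  0.0014, -43.1246, -24.4211,   0.0718,   0.0561,  -0.0001]), 'tool_pos': array([0.122 , 0.5102, 0.2261]), 'tool_rot': array([-3.1401, -0.0002,  2.9068]), 'contact_force': array([-0.395 , -0.0992,  1.164 ]), 'torque': array([0.0004, 0.0695, 0.021 ]), 'opening': 0.09137021820604364}
scene [-0.032  -0.6109  0.8572] 363.4115093989487Traceback (most recent call last):
  File "<stdin>", line 8, in <module>
  File "h.py", line 13, in onz
    d=ray(c,at); return c["eye"]+d*(z-c["eye"][2])/d[2]
                                                   ~^^^
IndexError: invalid index to scalar variable.
```

View pics/scene0.png

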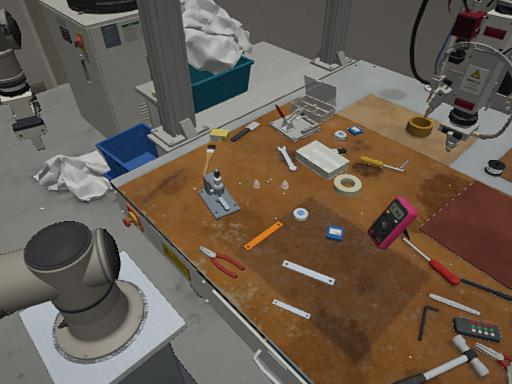

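The scene view shows the micrometer at about (195,217) and an orange bar at (235,263). There are two grey bars, a larger one at (272,308) and a smaller one at (309,292). `rotation` is evidently roll/pitch/yaw, so I'll fix the helper.

```bash
python3 - <<'E'
s=open('h.py').read()
s=s.replace('c["rotation"]=np.array(c["rotation"]); return c','r=np.array(c["rotation"]); c["rotation"]=R.from_euler("xyz",r).as_matrix() if r.shape==(3,) else r; return c')
open('h.py','w').write(s)
E
python3 - <<'E'
from h import *
np.set_printoptions(precision=4,suppress=True)
c0=read_camera("scene");print(c0["rotation"])
C={}
for n in ("scene","side","wrist"):
    c=cam(n);C[n]=c;cv2.imwrite(f"pics/{n}0.png",c["img"]);print(n,c["eye"],c["fx"])
    for l,z in (("busbar_mid",.003),("anvil",.036),("stop",.039),("spindle_tip",.045),("ratchet_mid",.137),("micrometer",0),("lens_case",0),("lens_box",0),("nozzle",0)):
        print(l,[(np.round(d["at"]),round(d["conf"],2),onz(c,d["at"],z)[:2]) for d in place_of(n,l)[:4]])
c=C["scene"]
for r,k in (((235,263),'orange'),((272,308),'big'),((309,292),'small')): print(k,onz(c,r,.003))
for p in ([0.5,0,0],[.5,.1,0],[.6,0,0]): print(p,proj(c,p))
E
```

```text
[-2.3231  0.0008 -0.7578]
scene [-0.032  -0.6109  0.8572] 363.4115093989487
busbar_mid [(array([275., 308.]), 0.91, array([ 0.4778, -0.2777])), (array([237., 261.]), 0.62, array([ 0.4791, -0.0897])), (array([309., 287.]), 0.52, array([ 0.3584, -0.3104]))]
anvil [(array([198., 217.]), 0.9, array([0.47  , 0.1139]))]
stop [(array([233., 332.]), 0.41, array([ 0.621 , -0.2462]))]
spindle_tip []
ratchet_mid [(array([172., 215.]), 0.37, array([0.4787, 0.1199]))]
micrometer [(array([204., 214.]), 0.87, array([0.4663, 0.1299])), (array([187., 255.]), 0.2, array([0.6275, 0.095 ]))]
lens_case [(array([214., 298.]), 0.59, array([ 0.6367, -0.1015]))]
lens_box [(array([233., 333.]), 0.77, array([ 0.6545, -0.2305]))]
nozzle [(array([188., 256.]), 0.43, array([0.6223, 0.0889]))]
side [ 0.1179 -0.9747  0.6504] 436.01841648097314
busbar_mid [(array([283., 280.]), 0.79, array([ 0.4816, -0.2665])), (array([311., 238.]), 0.7, array([ 0.36  , -0.3152])), (array([239., 255.]), 0.64, array([ 0.5001, -0.0735]))]
anvil [(array([195., 224.]), 0.75, array([0.4884, 0.1382])), (array([168., 226.]), 0.2, array([0.5581, 0.3197]))]
stop []
spindle_tip []
ratchet_mid [(array([284., 284.]), 0.64, array([ 0.4117, -0.419 ])), (array([172., 224.]), 0.43, array([0.4736, 0.0861]))]
micrometer [(array([211., 225.]), 0.87, array([0.4767, 0.1044]))]
lens_case [(array([237., 309.]), 0.53, array([ 0.6391, -0.1185])), (array([202., 271.]), 0.25, array([0.6289, 0.1021]))]
lens_box [(array([261., 335.]), 0.76, array([ 0.6477, -0.2395]))]
nozzle [(array([206., 274.]), 0.39, array([0.627 , 0.0767]))]
wrist [0.0474 0.5302 0.3851] 285.994535407129
busbar_mid []
anvil []
stop []
spindle_tip []
ratchet_mid []
micrometer []
lens_case []
lens_box []
nozzle []
orange [ 0.4883 -0.0873  0.003 ]
big [ 0.485  -0.2726  0.003 ]
small [ 0.3678 -0.3192  0.003 ]
[0.5, 0, 0] [218.824  246.8069]
[0.5, 0.1, 0] [203.1975 226.9338]
[0.6, 0, 0] [203.9806 268.7372]
```

View pics/side0.png

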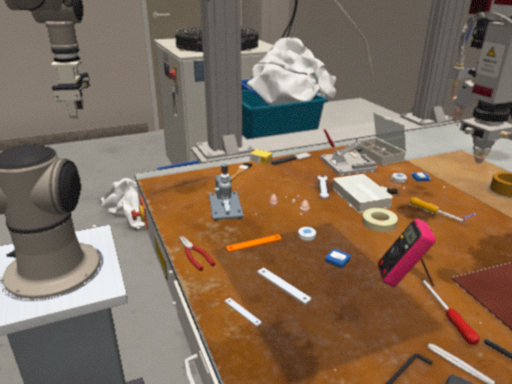

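Run:
```python
from h import *
np.set_printoptions(precision=4,suppress=True)
print(grip_point_offset, np.array(read_camera("wrist")["T_tool_cam"]))
for n,at in (("scene",(272,308)),("side",(284,284))):
    c=cam(n);im=c["img"]
    # grey-bright segmentation
    hsv=cv2.cvtColor(im,cv2.COLOR_BGR2HSV);m=((hsv[...,1]<60)&(hsv[...,2]>120)).astype(np.uint8)
    k,lab,st,ce=cv2.connectedComponentsWithStats(m)
    for i in range(1,k):
        if 40<st[i,4]<900 and abs(ce[i][1]-at[0])<60 and abs(ce[i][0]-at[1])<60:
            ys,xs=np.where(lab==i);W=np.array([onz(c,(y,x),.006)[:2] for y,x in zip(ys,xs)])
            r=cv2.minAreaRect((W*1000).astype(np.float32));mu=W.mean(0);w,v=np.linalg.eigh(np.cov((W-mu).T))
            print(n,st[i],mu,r,np.degrees(np.arctan2(v[1,1],v[0,1])))
c=cam("scene");cv2.imwrite("pics/crop.png",cv2.resize(c["img"][150:330,180:360],None,fx=3.3,fy=3.3,interpolation=2))
```

```text
0.0188 [[ 0.0008 -0.9591 -0.2831  0.0772]
 [ 1.      0.0005  0.0011  0.0017]
 [-0.001  -0.2831  0.9591 -0.1583]
 [ 0.      0.      0.      1.    ]]
scene [293 208  15  12 108] [ 0.6397 -0.1064] ((639.0283813476562, -106.17170715332031), (50.01009750366211, 46.650177001953125), 46.53789520263672) 55.905788901447984
scene [329 228  13   7  65] [ 0.6594 -0.2317] ((659.3927612304688, -232.04373168945312), (22.44387435913086, 35.9390983581543), 30.95210838317871) 125.99637741336568
scene [282 260  53  25 351] [ 0.4838 -0.2735] ((483.613525390625, -272.64495849609375), (22.494298934936523, 151.50820922851562), 20.283109664916992) 110.29853391839247
scene [272 299  39  20 211] [ 0.366  -0.3177] ((365.9256591796875, -316.58184814453125), (15.740595817565918, 102.00436401367188), 20.383464813232422) 110.84682646233179
side [298 227  18  14 176] [ 0.6383 -0.1085] ((638.682861328125, -107.35433959960938), (66.72311401367188, 46.73226547241211), 62.14419174194336) 60.36193712511079
side [330 251  16   9  84] [ 0.6614 -0.2269] ((661.824462890625, -227.13681030273438), (24.256977081298828, 36.5460205078125), 34.98464584350586) 119.5575960015654
side [257 268  55  36 530] [ 0.4858 -0.2794] ((484.84100341796875, -275.2559814453125), (27.590272903442383, 156.39620971679688), 20.145959854125977) 110.30407168464222
side [225 298  37  28 288] [ 0.3679 -0.3225] ((367.3204040527344, -320.5145263671875), (17.85857582092285, 104.06838989257812), 20.840553283691406) 110.53459707462237
```

View pics/crop.png

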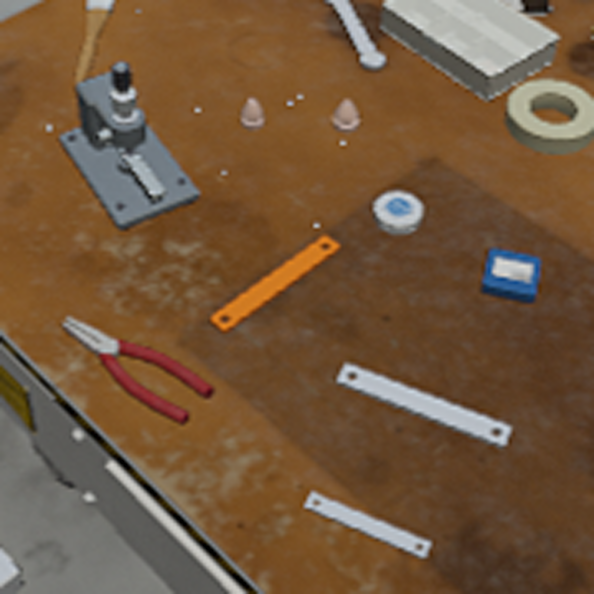

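The larger grey bar at scene (272,308) measures 151 x 21 mm, so it is the busbar. I'm ruling out the small grey bar at (309,292), which is about 102 mm, and the orange one at (235,263). The throat opens toward -y. Next I'll go to a viewpoint near the micrometer.

```bash
python3 -m inch '[[[0,0,0,0.164],[0,0,0,0.164],[0,0,0,0.164],[0,0,0,0.164],[0,0,0,0.163],[0,0,0,0.163]]]' -1 | tail -3
python3 -m inch '[[[-46,14,0,0],[-46,14,0,0],[-46,14,0,0],[-46,14,0,0],[-46,14,0,0],[-46,14,0,0]]]' | tail -3
python3 -m inch '[[[-46,14,0,0],[-46,14,0,0],[-46,14,0,0],[-46,14,0,0],[-46,14,0,0],[-46,14,0,0],[0,0,0,0]]]' | tail -3
python3 - <<'E'
from h import *
np.set_printoptions(precision=4,suppress=True)
cs=cam("scene")
fl,fr,bl=[onz(cs,p,.016)[:2] for p in ((218.2,217.9),(207.6,240),(190.9,198.8))]
print(fl,fr,bl,np.degrees(np.arctan2(*(bl-fl)[::-1])),np.linalg.norm(bl-fl),np.linalg.norm(fr-fl))
s=observe();print(s["tool_pos"],s["tool_rot"],s["qpos"])
c=cam("wrist");cv2.imwrite("pics/w1.png",c["img"])
for l,z in (("busbar_mid",.003),("anvil",.036),("stop",.039),("spindle_tip",.045),("ratchet_mid",.134),("micrometer",0),("back_stop",.036)):
    print(l,[(np.round(d["at"]),round(d["conf"],2),onz(c,d["at"],z)[:2]) for d in place_of("wrist",l)[:4]])
E
```

```text
tool_rot: [3.142, -0.0, 1.919]
contact_force: [-0.4, -0.1, 0.5]
opening: 0.0921
tool_rot: [3.141, -0.0, 1.925]
contact_force: [1.1, 1.0, 0.7]
opening: 0.0915
tool_rot: [3.141, 0.0, 1.921]
contact_force: [-0.4, -0.0, -0.1]
opening: 0.0917
[0.4251 0.0539] [0.5078 0.0414] [0.4588 0.2   ] 76.99854475232058 0.14994281675803603 0.08368253528499278
[0.4713 0.0502 0.2264] [-3.141  -0.0006  1.9221] [-0.056   0.2494  1.6572  0.0003  1.2357 -0.4075]
busbar_mid [(array([255., 235.]), 0.86, array([ 0.4919, -0.0906]))]
anvil [(array([118., 283.]), 0.68, array([0.4818, 0.1194]))]
stop [(array([172., 372.]), 0.68, array([0.6098, 0.0972]))]
spindle_tip []
ratchet_mid [(array([127., 292.]), 0.94, array([0.4812, 0.1164]))]
micrometer [(array([115., 279.]), 0.59, array([0.4794, 0.1205]))]
back_stop []
```

View pics/w1.png

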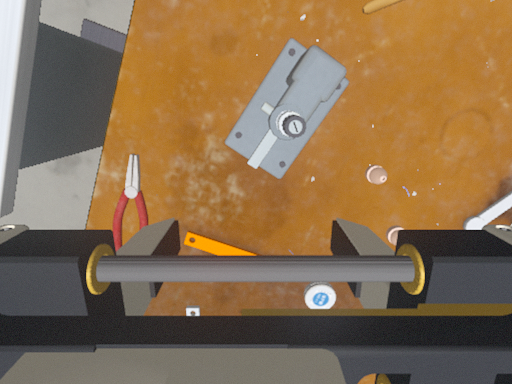

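The wrist view shows the base corners near (147,227), (177,281) and (40,292), the knob at (127,292) and the rest's front end near (165,252). I'll fit the micrometer's pose from these.

Run:
```python
from h import *
np.set_printoptions(precision=4,suppress=True)
c=cam("wrist")
im=c["img"];hsv=cv2.cvtColor(im,cv2.COLOR_BGR2HSV)
m=((hsv[...,1]<90)).astype(np.uint8);m[200:]=0;m[:,:190]=0;m[:,380:]=0
k,lab,st,ce=cv2.connectedComponentsWithStats(m);i=1+np.argmax(st[1:,4]);print(st[i])
cnt=max(cv2.findContours((lab==i).astype(np.uint8),0,1)[0],key=cv2.contourArea)
ys=cnt[:,0,1];xs=cnt[:,0,0]
# left edge line and front edge line by guess selection
def line(p,q,tol=4):
    p,q=np.array(p,float),np.array(q,float);d=(q-p)/np.linalg.norm(q-p);P=np.c_[ys,xs]-p
    t=P@d;n=P@np.array([-d[1],d[0]]);s=(abs(n)<tol)&(t>6)&(t<np.linalg.norm(q-p)-6)
    W=np.array([onz(c,a,.016)[:2] for a in np.c_[ys,xs][s]]);mu=W.mean(0);w,v=np.linalg.eigh(np.cov((W-mu).T));return mu,v[:,1],s.sum(),np.sqrt(w[0])
for p,q in (((147,227),(40,292)),((147,227),(177,281)),((177,281),(110,328))):
    mu,v,n,r=line(p,q);print(mu,v,n,r,np.degrees(np.arctan2(v[1],v[0]))%180)
for a in ((147,227),(177,281),(40,292)): print(onz(c,a,.016)[:2])
for a in ((160,249),(167,256)): print("rest",onz(c,a,.036)[:2])
c2=cam("wrist");k=tri([cam("scene"),c2],[place_of("scene","ratchet_mid")[0]["at"],place_of("wrist","ratchet_mid")[0]["at"]]);print(k)
cv2.imwrite("pics/w1c.png",cv2.resize(im[20:200,200:380],None,fx=3.3,fy=3.3,interpolation=2))
```

```text
[ 225   40  124  140 9198]
[0.4466 0.1607] [0.2321 0.9727] 61 0.00027920194354474675 76.58062253803834
[0.4691 0.0528] [-0.9731  0.2304] 36 0.0007245919192084461 166.68114712159294
[0.5231 0.1001] [0.2334 0.9724] 57 0.00031241855972682784 76.50157638477108
[0.4293 0.0615]
[0.5097 0.0487]
[0.4602 0.2065]
rest [0.4609 0.0592]
rest [0.4721 0.0539]
[0.4807 0.1195 0.1322]
```

View pics/w1c.png

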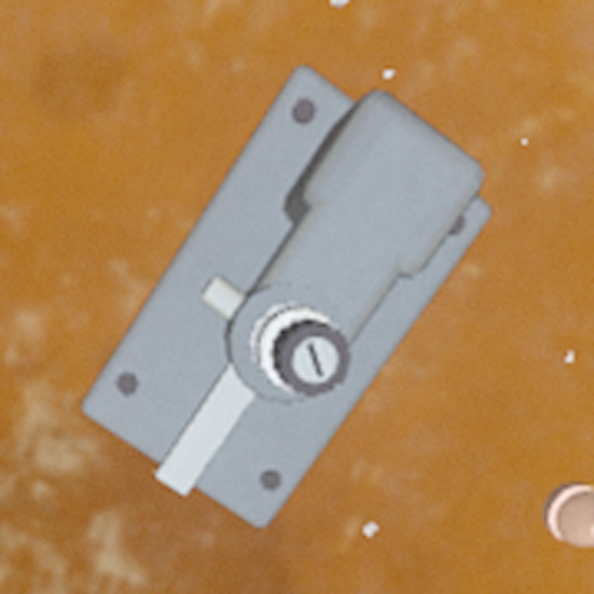

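Micrometer: axis at about (0.4815, 0.1187) and yaw 76.55°, with the estimates agreeing to 2 mm and the base width coming out at 88.5 mm. Now I'll go above the bar's grasp point, which is 47 mm behind its middle.

```bash
python3 -m inch '[[[-44.4,-12.6,6,0],[-44.4,-12.6,10,0],[-44.4,-12.6,14,0],[-44.4,-12.6,14,0],[-44.4,-12.6,14,0],[-44.4,-12.6,14,0],[-44.4,-12.6,14,0],[-44.4,-12.6,14,0],[0,0,0,0]]]' | tail -3
python3 - <<'E'
from h import *
np.set_printoptions(precision=4,suppress=True)
s=observe();print(s["tool_pos"],s["tool_rot"],s["qpos"])
c=cam("wrist");im=c["img"]
print([(np.round(d["at"]),round(d["conf"],2),onz(c,d["at"],.003)[:2]) for d in place_of("wrist","busbar_mid")[:4]], proj(c,[.500,-.3176,.006]))
hsv=cv2.cvtColor(im,cv2.COLOR_BGR2HSV);m=((hsv[...,1]<70)&(hsv[...,2]>120)).astype(np.uint8);m[:,:150]=0;m[:,360:]=0
m=cv2.morphologyEx(m,cv2.MORPH_OPEN,np.ones((3,3)))
k,lab,st,ce=cv2.connectedComponentsWithStats(m)
for i in range(1,k):
    if st[i,4]>800:
        ys,xs=np.where(lab==i);W=np.array([onz(c,(y,x),.006)[:2] for y,x in zip(ys,xs)]);mu=W.mean(0);w,v=np.linalg.eigh(np.cov((W-mu).T))
        r=cv2.minAreaRect((W*1000).astype(np.float32));t=(W-mu)@v[:,1];print(st[i],mu,r,np.degrees(np.arctan2(v[1,1],v[0,1]))%180,mu+v[:,1]*t.max(),mu+v[:,1]*t.min())
cv2.imwrite("pics/w2.png",im)
E
```

```text
tool_rot: [-3.14, -0.001, 1.921]
contact_force: [-0.4, 0.3, 0.1]
opening: 0.0917
[ 0.4988 -0.3196  0.125 ] [-3.1404 -0.0013  1.9212] [-0.699   0.5579  1.4702 -0.0004  1.1153 -1.0492]
[(array([136., 126.]), 0.63, array([ 0.3657, -0.318 ])), (array([135., 256.]), 0.57, array([ 0.4838, -0.2737]))] [182.5634 256.3427]
[ 246   47   24  161 3507] [ 0.4824 -0.266 ] ((484.18414306640625, -271.12725830078125), (21.287487030029297, 150.54580688476562), 20.337745666503906) 110.44228123528755 [ 0.458  -0.2005] [ 0.5106 -0.3416]
[ 150  265  210   17 3557] [ 0.5341 -0.4159] ((533.9703979492188, -415.99676513671875), (233.77200317382812, 20.27578353881836), 20.15270233154297) 20.16195182226636 [ 0.4242 -0.4563] [ 0.6437 -0.3757]
[ 150  349  195   35 6624] [ 0.5674 -0.5444] ((570.39697265625, -543.2692260742188), (245.385986328125, 53.75063705444336), 20.17778968811035) 19.6357199911331 [ 0.4551 -0.5845] [ 0.6862 -0.502 ]
```

View pics/w2.png

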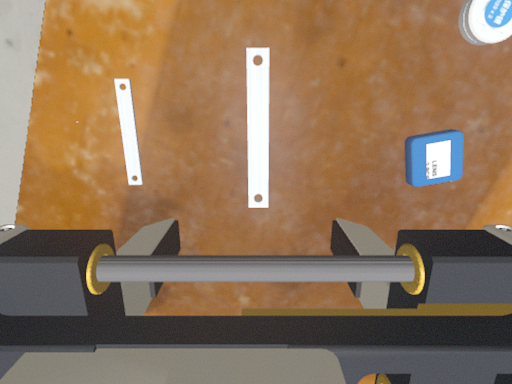

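The busbar shows at wrist (128,258), 150.5 x 21 mm, with its middle at (0.484, -0.271). The correction needed is about 3 mm, so I'll descend and grip.

```bash
python3 -m inch '[[[2,1.5,20,-0.006],[1.5,1.5,25,0],[0,0,25,0],[0,0,25,0],[0,0,14,0],[0,0,8,0],[0,0,4,0],[0,0,0,0]]]' -1
python3 -m inch '[[[0,0,1,0],[0,0,0,0]]]' | head -8
```

```text
time: 7.15
tool_pos: [0.5015, -0.3128, 0.0061]
tool_rot: [3.141, 0.001, 1.931]
contact_force: [0.2, -0.6, -0.5]
opening: 0.0919
time: 7.4
tool_pos: [0.5014, -0.3129, 0.005]
tool_rot: [3.141, 0.0, 1.931]
contact_force: [-0.1, -0.2, 0.6]
opening: 0.0914
```

```bash
python3 -m inch '[[[-2,0,1.5,0],[0,0,1.2,0],[0,0,0,0]]]' 
python3 -m inch '[[[0,0,0,0],[0,0,0,0],[0,0,0,0],[0,0,0,0],[0,0,0,0],[0,0,0,0],[0,0,0,0],[0,0,0,0]]]' 1 20
python3 -m inch '[[[0,0,0,0],[0,0,-3,0],[0,0,-8,0],[0,0,-16,0],[0,0,-16,0],[0,0,-16,0],[0,0,-20,0],[0,0,-20,0],[0,0,0,0]]]'
python3 - <<'E'
from h import *
c=cam("wrist");cv2.imwrite("pics/w3.png",c["img"])
print([(np.round(d["at"]),round(d["conf"],2)) for d in place_of("wrist","busbar_mid")[:4]])
E
```

```text
time: 7.78
tool_pos: [0.5018, -0.3145, 0.0018]
tool_rot: [-3.141, -0.0, 1.931]
contact_force: [-0.1, -0.1, -0.8]
opening: 0.0917
time: 8.78
tool_pos: [0.5019, -0.3146, 0.002]
tool_rot: [3.142, -0.0, 1.931]
contact_force: [1.0, 0.1, 0.1]
opening: 0.0191
time: 9.9
tool_pos: [0.5029, -0.3153, 0.1033]
tool_rot: [3.139, 0.004, 1.931]
contact_force: [0.4, -0.2, 0.3]
opening: 0.0197
[(array([139., 112.]), 0.71), (array([164., 257.]), 0.5)]
```

View pics/w3.png

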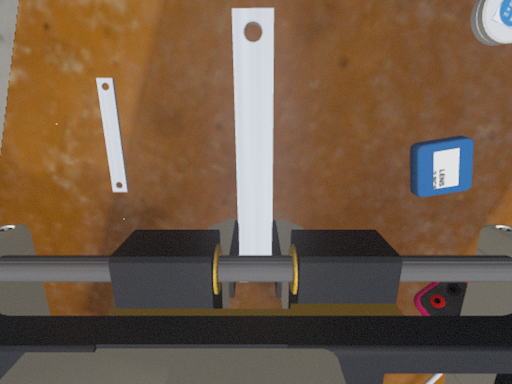

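The bar is held and level: its far end is at row ~8, as predicted for a level bar. I'll measure its position in the hand so I can place it square.

```bash
cat > bar.py <<'E'
from h import *
def fit(zoff,r0=14,r1=205):
    s=observe();c=cam("wrist");im=c["img"];g=im.min(2).astype(float)
    Rt=R.from_euler('xyz',s["tool_rot"]).as_matrix();z=s["tool_pos"][2]+zoff;L=[]
    for v in range(r0,r1,4):
        row=im[v].astype(float);sat=row.max(1)-row.min(1);ok=(sat<45)&(row.min(1)>110)
        seg=[];u=250
        if not ok[255] : continue
        a=255
        while a>0 and ok[a-1]: a-=1
        b=255
        while b<511 and ok[b+1]: b+=1
        P=[Rt.T@(onz(c,(v,u),z)-s["tool_pos"]) for u in (a-.5,b+.5)]
        L.append((P[0][0],(P[0][1]+P[1][1])/2,abs(P[1][1]-P[0][1])))
    L=np.array(L);m=abs(L[:,2]-np.median(L[:,2]))<.0015;k=np.polyfit(L[m,0],L[m,1],1)
    return s,k,np.median(L[:,2]),m.sum(),L
if __name__=="__main__":
    s,k,w,n,L=fit(-.004);print("angle in tool (rad, about tool z)",k[0],"y0 mm",k[1]*1e3,"width",w,n,s["tool_pos"],s["tool_rot"])
E
python3 bar.py
```

```text
angle in tool (rad, about tool z) -0.010805690537006479 y0 mm 0.5280313499950403 width 0.021708742821697977 44 [ 0.50179626 -0.3144467   0.10100128] [ 3.14151461e+00 -3.36866936e-06  1.93081694e+00]
```

```bash
python3 -m inch '[[[20,3,0,0],[36,5.4,0,0],[36,5.4,0,0],[36,5.4,0,0],[36,5.4,0,0],[36,5.4,0,0],[36,5.4,0,0],[25,3.5,0,0],[15,2,0,0],[0,0,0,0]]]' | head -3
python3 -m inch '[[[0,0,0,0.12],[0,0,0,0.161],[0,0,0,0.161],[0,0,0,0.161],[0,0,8,0],[0,0,14,0],[0,0,14,0],[0,0,10,0],[0,0,0,0]]]'
python3 bar.py
python3 - <<'E'
from h import *
c=cam("wrist");cv2.imwrite("pics/w4.png",c["img"])
print([(np.round(d["at"]),round(d["conf"],2),onz(c,d["at"],.036)[:2]) for d in place_of("wrist","anvil")[:4]])
E
```

```text
time: 11.3
tool_pos: [0.4427, -0.0414, 0.1007]
tool_rot: [-3.141, -0.0, 1.932]
time: 12.42
tool_pos: [0.4425, -0.042, 0.0542]
tool_rot: [-3.14, -0.0, 1.329]
contact_force: [-0.3, -0.3, -0.2]
opening: 0.0194
angle in tool (rad, about tool z) -0.009830054895331885 y0 mm -0.6984433520729164 width 0.021890838489671473 33 [ 0.44252232 -0.04199896  0.05416401] [-3.13976946e+00 -8.17421351e-05  1.32895048e+00]
[]
```

View pics/w4.png

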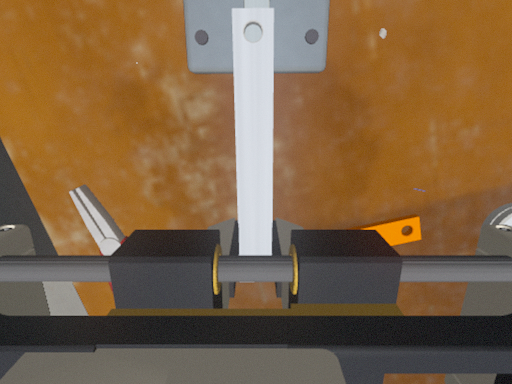

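The bar's end sits over the front of the base, with base edges at cols ~187 and ~328 and the rest peeking out at (4,257). I'll measure bar against base in this same picture.

```bash
cat > rel.py <<'E'
from bar import *
s,k,w,n,L=fit(-.004,16,205)
c=cam("wrist");im=c["img"].astype(float);Rt=R.from_euler('xyz',s["tool_rot"]).as_matrix()
sat=(im.max(2)-im.min(2))<60
T=lambda a,z:Rt.T@(onz(c,a,z)-s["tool_pos"])
Ls,Rs=[],[]
for v in range(2,58,3):
    a=205
    while sat[v,a-1]: a-=1
    b=300
    while sat[v,b+1]: b+=1
    Ls.append(T((v,a-.5),.016));Rs.append(T((v,b+.5),.016))
Ls,Rs=np.array(Ls),np.array(Rs)
kl=np.polyfit(Ls[:,0],Ls[:,1],1);kr=np.polyfit(Rs[:,0],Rs[:,1],1);mid=(kl+kr)/2
F=[]
for u in list(range(205,228,4))+list(range(282,315,4)):
    v=40
    while sat[v+1,u]: v+=1
    F.append(T((v+.5,u),.016))
F=np.array(F);kf=np.polyfit(F[:,1],F[:,0],1)
print("bar k",k,"base L,R",kl,kr,"front",kf,"width",(kl-kr)[1]+(kl-kr)[0]*.15)
xf=kf[1];print("front edge x mm",xf*1e3,"-> axis x",xf*1e3+67,"lateral at front: bar",np.polyval(k,xf)*1e3,"base",np.polyval(mid,xf)*1e3,"at axis: bar",np.polyval(k,xf+.067)*1e3,"base",np.polyval(mid,xf+.067)*1e3, "row/col rest",)
print(s["tool_pos"],s["tool_rot"])
E
python3 rel.py
```

```text
bar k [-0.00903609 -0.00074179] base L,R [-0.01002981 -0.04360228] [-0.00907659  0.04493062] front [0.01086311 0.09613466] width -0.08867588531104093
front edge x mm 96.13466198064249 -> axis x 163.13466198064248 lateral at front: bar -1.610475464726185 base -0.25422011567792935 at axis: bar -2.215893542423274 base -0.8942844919251796 row/col rest
[ 0.44331972 -0.04201604  0.05528621] [ 3.14090655e+00 -7.86724507e-05  1.32836139e+00]
```

Angles match within 0.001 rad, and the bar needs about +1.2 mm lateral shift. I'll lower it to hover, advance to short of the spindle, then lay it down with force checks.

```bash
python3 -m inch '[[[0,1.2,4,0],[0,0,6,0],[0,0,4,0],[4,0,0,0],[7,0,0,0],[8,0,0,0],[7,0,0,0],[3,0,0,0],[0,0,0,0]]]'
python3 -m inch '[[[0,0,0.7,0],[0,0,0,0]]]'
python3 -m inch '[[[0,0,0.7,0],[0,0,0,0]]]'
python3 -m inch '[[[0,0,0.5,0],[0,0,0,0]]]'
python3 - <<'E'
from h import *
import time
print([np.round(observe()["contact_force"],2) for _ in range(3)])
c=cam("side");p=proj(c,[.4815,.1187,.08]);v,u=p.astype(int);print(p)
a=cv2.resize(c["img"][v-35:v+55,u-60:u+60],(600,450),interpolation=2);cv2.imwrite("pics/s1.png",a)
E
```

```text
time: 13.8
tool_pos: [0.4512, -0.0137, 0.041]
tool_rot: [3.142, -0.0, 1.328]
contact_force: [0.4, 0.3, -0.1]
opening: 0.0195
time: 14.05
tool_pos: [0.451, -0.0141, 0.0402]
tool_rot: [-3.141, -0.0, 1.328]
contact_force: [0.3, -0.1, -0.5]
opening: 0.0192
time: 14.3
tool_pos: [0.4511, -0.0141, 0.0396]
tool_rot: [-3.141, -0.0, 1.328]
contact_force: [-0.3, -0.5, -0.2]
opening: 0.0193
time: 14.55
tool_pos: [0.4511, -0.014, 0.0391]
tool_rot: [-3.142, -0.0, 1.328]
contact_force: [0.2, -0.6, -1.0]
opening: 0.0198
[array([ 0.19, -0.58, -0.95]), array([ 0.19, -0.58, -0.95]), array([ 0.19, -0.58, -0.95])]
[184.61875724 223.74681751]
```

View pics/s1.png

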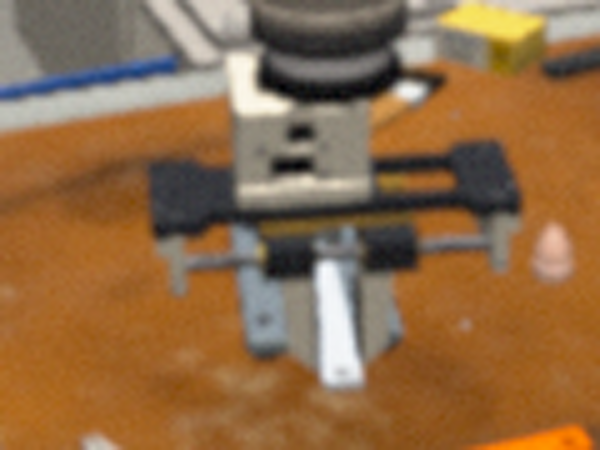

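The bar points straight into the throat, with no contact yet. I'll keep lowering in small steps.

```bash
for i in 1; do
python3 -m inch '[[[0,0,0.5,0],[0,0,0,0]]]' | sed -n 2p\;4p
python3 -m inch '[[[0,0,0.5,0],[0,0,0,0]]]' | sed -n 2p\;4p
python3 -m inch '[[[0,0,0.4,0],[0,0,0,0]]]' | sed -n 2p\;4p; done
```

```text
tool_pos: [0.4511, -0.014, 0.0386]
contact_force: [-0.2, 0.7, 0.2]
tool_pos: [0.4511, -0.014, 0.0381]
contact_force: [-0.5, -0.8, 0.2]
tool_pos: [0.4512, -0.014, 0.0377]
contact_force: [0.1, -0.0, 0.1]
```

```bash
python3 -m inch '[[[0,0,0.4,0],[0,0,0,0]]]' | sed -n 2p\;4p
python3 -m inch '[[[0,0,0.3,0],[0,0,0,0]]]' | sed -n 2p\;4p;python3 -c "
from h import *
print(observe()['torque'])"
```

```text
tool_pos: [0.4512, -0.014, 0.0373]
contact_force: [0.1, -0.4, -0.2]
tool_pos: [0.4512, -0.014, 0.037]
contact_force: [0.3, -1.1, 1.3]
[-0.15466272  0.07152897  0.02351322]
```

```bash
python3 -m inch '[[[0,0,0.3,0],[0,0,0,0]]]' | sed -n 2p\;4p;python3 -c "
from h import *
print(observe()['torque'])"
python3 -m inch '[[[0,0,0.3,0],[0,0,0,0]]]' | sed -n 2p\;4p;python3 -c "
from h import *
print(observe()['torque'])"
```

```text
tool_pos: [0.4512, -0.014, 0.0367]
contact_force: [-0.3, -1.0, 2.0]
[-0.15928969  0.04516919  0.00440256]
tool_pos: [0.4511, -0.014, 0.0364]
contact_force: [0.5, -0.3, 1.7]
[-0.20271856  0.10266037 -0.07381399]
```

The bar is resting with about 2 N. I'll ease off slightly and slide in, expecting home after about 36–38 mm.

```bash
python3 -m inch '[[[0,0,-0.3,0],[2,0,0,0],[4,0,0,0],[4,0,0,0],[4,0,0,0],[4,0,0,0],[4,0,0,0],[0,0,0,0]]]' | sed -n 2,4p
python3 -m inch '[[[3,0,0,0],[3,0,0,0],[2,0,0,0],[1,0,0,0],[0,0,0,0]]]' | sed -n 2,4p
python3 -m inch '[[[0.7,0,0,0],[0.7,0,0,0],[0,0,0,0]]]' | sed -n 2,4p
python3 -m inch '[[[0.7,0,0,0],[0.7,0,0,0],[0,0,0,0]]]' | sed -n 2,4p
```

```text
tool_pos: [0.4566, 0.0079, 0.0368]
tool_rot: [3.141, -0.001, 1.328]
contact_force: [0.2, 2.6, 2.9]
tool_pos: [0.4587, 0.0162, 0.0368]
tool_rot: [3.141, -0.0, 1.328]
contact_force: [-1.4, -1.6, 4.6]
tool_pos: [0.459, 0.0174, 0.0367]
tool_rot: [3.142, -0.0, 1.328]
contact_force: [-0.8, -3.9, 3.9]
tool_pos: [0.4593, 0.0189, 0.0367]
tool_rot: [3.142, -0.0, 1.328]
contact_force: [-1.4, -4.0, 4.6]
```

```bash
python3 -m inch '[[[0,0,-0.3,0],[0,0,0,0]]]' | sed -n 2,4p
python3 -m inch '[[[0.7,0,0,0],[0,0,0,0]]]' | sed -n 2p\;4p
python3 -m inch '[[[0.7,0,0,0],[0,0,0,0]]]' | sed -n 2p\;4p
```

```text
tool_pos: [0.4593, 0.0189, 0.037]
tool_rot: [3.142, -0.0, 1.328]
contact_force: [-0.6, -3.2, 4.4]
tool_pos: [0.4594, 0.0196, 0.037]
contact_force: [-0.5, -3.0, 3.6]
tool_pos: [0.4596, 0.0202, 0.037]
contact_force: [-1.4, -2.5, 4.0]
```

```bash
python3 -m inch '[[[0.6,0,0,0],[0,0,0,0]]]' | sed -n 2p\;4p
python3 -m inch '[[[0.6,0,0,0],[0,0,0,0]]]' | sed -n 2p\;4p
python3 -m inch '[[[0.6,0,0,0],[0,0,0,0]]]' | sed -n 2p\;4p
```

```text
tool_pos: [0.4597, 0.0208, 0.037]
contact_force: [-0.9, -2.7, 3.7]
tool_pos: [0.4599, 0.0214, 0.037]
contact_force: [-0.6, -3.4, 4.8]
tool_pos: [0.46, 0.022, 0.037]
contact_force: [-1.0, -3.0, 5.6]
```

```bash
python3 -m inch '[[[0.6,0,0,0],[0,0,0,0]]]' | sed -n 2p\;4p
python3 -m inch '[[[0.6,0,0,0],[0,0,0,0]]]' | sed -n 2p\;4p
python3 -m inch '[[[0.6,0,0,0],[0,0,0,0]]]' | sed -n 2p\;4p
```

```text
tool_pos: [0.4602, 0.0225, 0.037]
contact_force: [-0.8, -4.1, 4.8]
tool_pos: [0.4602, 0.0225, 0.037]
contact_force: [-1.9, -7.9, 5.3]
tool_pos: [0.4602, 0.0227, 0.037]
contact_force: [-2.8, -10.2, 5.7]
```

The force rises with no further travel, so the bar is home at the stop with about 8–10 N. I'll release it, rise and look.

```bash
python3 -m inch '[[[-0.3,0,0,0],[0,0,0,0],[0,0,0,0],[0,0,0,0],[0,0,0,0],[0,0,0,0]]]' -1 | sed -n 2,5p
python3 -m inch '[[[0,0,-4,0],[0,0,-15,0],[0,0,-30,0],[0,0,-40,0],[0,0,-40,0],[0,0,-40,0],[0,0,-30,0],[0,0,0,0]]]' | sed -n 1,5p
python3 - <<'E'
from h import *
np.set_printoptions(precision=4,suppress=True)
c=cam("wrist");s=observe();print(s["tool_pos"],s["qpos"])
for l,z in (("busbar_mid",.039),("ratchet_mid",.134),("anvil",.036)):
    print(l,[(np.round(d["at"]),round(d["conf"],2),onz(c,d["at"],z)[:2]) for d in place_of("wrist",l)[:4]])
cv2.imwrite("pics/w5.png",c["img"])
E
```

```text
tool_pos: [0.4604, 0.0234, 0.037]
tool_rot: [3.142, -0.0, 1.328]
contact_force: [-0.7, 0.8, 0.2]
opening: 0.0748
time: 22.72
tool_pos: [0.4615, 0.0233, 0.2384]
tool_rot: [3.136, -0.001, 1.328]
contact_force: [0.1, -0.3, -1.2]
opening: 0.0919
[0.4606 0.0233 0.2367] [-0.1159  0.215   1.6732  0.0001  1.2514  0.1271]
busbar_mid [(array([230., 293.]), 0.8, array([ 0.4909, -0.0748])), (array([131., 255.]), 0.73, array([0.4727, 0.0669]))]
ratchet_mid [(array([ 81., 251.]), 0.62, array([0.4812, 0.1175]))]
anvil [(array([ 86., 253.]), 0.58, array([0.4831, 0.1188]))]
```

View pics/w5.png

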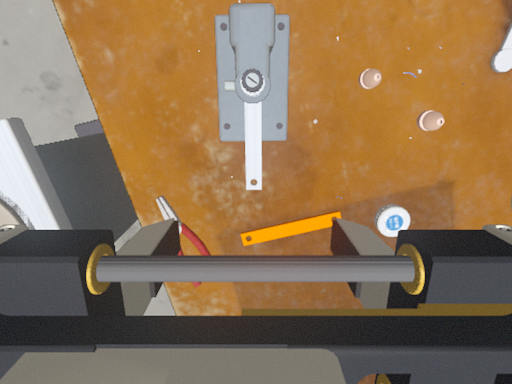

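The bar lies square on the rest, with its free end at (190,254) and the knob at (81,251). I'll check the free end numerically, move above the knob, and turn the wrist back for travel.

```bash
cat > knob.py <<'E'
from h import *
np.set_printoptions(precision=4,suppress=True)
c=cam("wrist");s=observe()
d=place_of("wrist","ratchet_mid")[:1]
print(s["time"],s["tool_pos"],s["tool_rot"][2],s["qpos"][5],[(np.round(x["at"],1),round(x["conf"],2),onz(c,x["at"],.134)[:2]) for x in d])
import sys
if len(sys.argv)>1: cv2.imwrite(sys.argv[1],c["img"])
E
python3 - <<'E'
from h import *
c=cam("wrist");im=c["img"].astype(int);ok=(im.min(2)>150)
print([ (v,int(ok[v,244:266].sum())) for v in range(183,195)])
A=np.array([.4813,.1178])
pts=[]
for v in range(135,184,4):
    u=np.where(ok[v,240:270])[0]+240; pts.append(onz(c,(v,u.mean()),.042)[:2])
P=np.array(pts);k=np.polyfit(P[:,1],P[:,0],1);print("bar yaw",np.pi/2-np.arctan(k[0]), "x at axis y",np.polyval(k,A[1]))
for v in (188,189.5): e=onz(c,(v,254),.042)[:2];print(e,np.linalg.norm(e-A))
E
python3 -m inch '[[[20,-0.6,0,0],[25,-1,0,0],[25,-1,0,0],[20,0,0,0],[6.7,0,0,0],[0,0,0,0]]]' | sed -n 2p
python3 knob.py
python3 -m inch '[[[0,0,0,-0.17],[0,0,0,-0.18],[0,0,0,-0.18],[0,0,0,-0.18],[0,0,0,-0.18],[0,0,0,-0.18],[0,0,0,0]]]' | sed -n 2p
python3 knob.py
python3 -m inch '[[[0,0,0,-0.17],[0,0,0,-0.18],[0,0,0,-0.18],[0,0,0,-0.18],[0,0,0,-0.18],[0,0,0,-0.18],[0,0,0,0]]]' | sed -n 2p
python3 knob.py pics/w6.png
```

```text
[(183, 12), (184, 12), (185, 17), (186, 17), (187, 17), (188, 17), (189, 17), (190, 9), (191, 0), (192, 0), (193, 0), (194, 0)]
bar yaw 1.3500596998714487 x at axis y 0.4810722721427873
[ 0.45102557 -0.00174721] 0.12332103501950367
[ 0.4505417  -0.00369733] 0.12533025583437452
tool_pos: [0.4809, 0.1178, 0.2354]
23.775 [0.4809 0.1174 0.2356] 1.3278624606960756 0.32771715532370965 [(array([187.5, 257.2]), 0.93, array([0.4825, 0.1187]))]
tool_pos: [0.4811, 0.1172, 0.236]
24.75 [0.4811 0.1173 0.2361] 2.3932305739898876 -0.7382085768267105 [(array([190.1, 254.5]), 0.93, array([0.4831, 0.1167]))]
tool_pos: [0.4811, 0.1177, 0.236]
25.725 [0.4811 0.1177 0.236 ] -2.821095975093087 -1.8062686028726795 [(array([190.6, 253.5]), 0.79, array([0.485 , 0.1198]))]
```

View pics/w6.png

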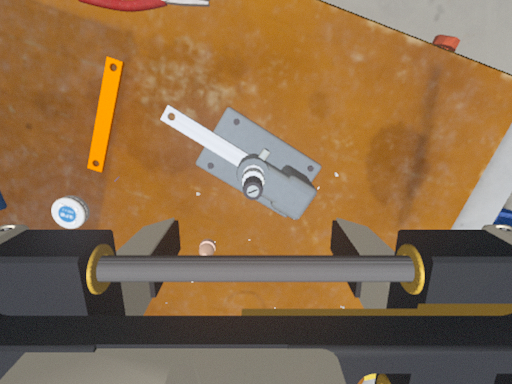

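The bar's free end is about 125–126 mm in front of the axis, and 126 mm means home. I'll descend to just above the knob and re-measure.

```bash
python3 -m inch '[[[-1.2,0,20,0],[0,0,30,0],[0,0,16,0],[0,0,4,0],[0,0,0,0]]]' | sed -n 2p
python3 - <<'E'
from h import *
np.set_printoptions(precision=4,suppress=True)
for _ in range(3):
    c=cam("wrist");s=observe();d=place_of("wrist","ratchet_mid")[:1]
    Rt=R.from_euler('xyz',s["tool_rot"]).as_matrix()
    print(s["tool_pos"],[(np.round(x["at"],1),round(x["conf"],2),(Rt.T@(onz(c,x["at"],.134)-s["tool_pos"]))*1e3) for x in d])
v,u=proj(c,s["tool_pos"]-np.array([0,0,.021]));print("TCP axis at z",s["tool_pos"][2]-.021,v,u)
cv2.imwrite("pics/w7.png",cv2.resize(c["img"][150:290,170:350],(720,560),interpolation=2))
E
```

```text
tool_pos: [0.4825, 0.1182, 0.1663]
[0.4827 0.1183 0.1667] [(array([213. , 251.8]), 0.59, array([ 0.6769, -0.1604, 32.6779]))]
[0.4827 0.1183 0.1668] [(array([211.6, 250.5]), 0.58, array([ 1.2935, -1.1573, 32.8061]))]
[0.4826 0.1183 0.1666] [(array([214.9, 253.6]), 0.8, array([-1.301 ,  1.0222, 32.6425]))]
TCP axis at z 0.14564107270966195 219.56257834876692 252.03386163388035
```

View pics/w7.png

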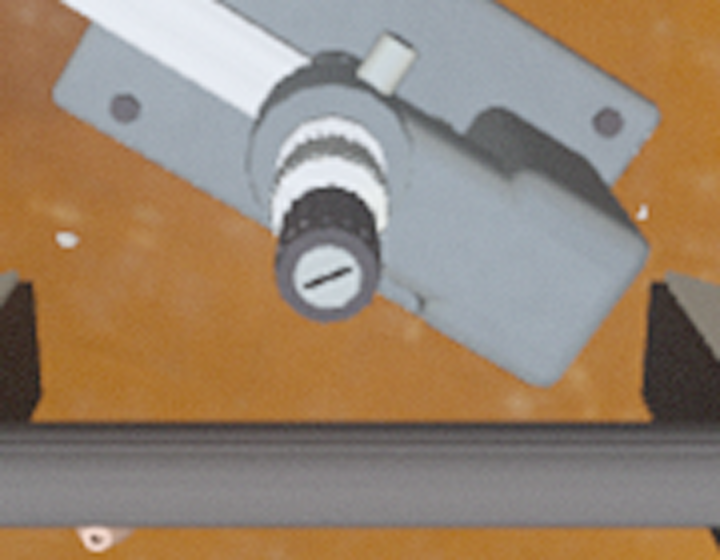

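The knob's top disc is at (218.5,251.8) against a predicted tool axis of (219.6,252.0), so it's centred to better than 1 mm. I'll descend to TCP z ≈ 0.125, so the pads are on the knob only, and close at 10 N.

```bash
python3 -m inch '[[[0.5,0,10,0],[0,0,14,0],[0,0,12,0],[0,0,5.5,0],[0,0,0,0]]]' | sed -n 2,4p
python3 -m inch '[[[0,0,0,0],[0,0,0,0],[0,0,0,0],[0,0,0,0],[0,0,0,0],[0,0,0,0],[0,0,0,0],[0,0,0,0]]]' 1 10
python3 -c "
from h import *
s=observe();print(s['torque'],s['contact_force'],s['qpos'])"
```

```text
tool_pos: [0.4815, 0.1181, 0.1239]
tool_rot: [3.141, -0.001, -2.815]
contact_force: [0.4, 0.5, -0.0]
time: 28.32
tool_pos: [0.4823, 0.1173, 0.1247]
tool_rot: [-3.14, 0.001, -2.815]
contact_force: [2.3, -7.5, 0.1]
opening: 0.018
[-1.35660393 -0.26055692  0.03693148] [ 2.33607328 -7.54580358  0.08752328] [ 0.08514687  0.40089584  1.74741113 -0.00191704  0.99233744 -1.81137819]
```

Opening is 18 mm, so the pads are on the knob. The side force of −7.9 N along tool y means I'm off-centre, so I'll shift.

```bash
python3 -m inch '[[[0,-0.7,0,0],[0,0,0,0]]]' | sed -n 2p\;4p
python3 -m inch '[[[0,-0.5,0,0],[0,0,0,0]]]' | sed -n 2p\;4p
```

```text
tool_pos: [0.4823, 0.1168, 0.1246]
contact_force: [0.3, -5.4, 1.1]
tool_pos: [0.4824, 0.1168, 0.1246]
contact_force: [1.7, -5.3, 0.8]
```

```bash
python3 -m inch '[[[0,-1,0,0],[0,0,0,0]]]' | sed -n 2p\;4p
python3 -m inch '[[[0,-0.7,0,0],[0,0,0,0]]]' | sed -n 2p\;4p
```

```text
tool_pos: [0.4824, 0.1163, 0.1246]
contact_force: [1.3, -1.4, 2.0]
tool_pos: [0.4826, 0.1158, 0.1246]
contact_force: [0.2, 1.4, 2.7]
```

Now centred. I'll start turning, following down at 1.59 mm/rad.

```bash
python3 -m inch '[[[0,0,0.24,0.15],[0,0,0.24,0.15],[0,0,0.24,0.15],[0,0,0,0]]]' | sed -n 1,5p
python3 -c "
from h import *
s=observe();print(s['torque'],s['qpos'][5])"
python3 -m inch '[[[0,0,0.24,0.15],[0,0,0.24,0.15],[0,0,0.24,0.15],[0,0,0,0]]]' | sed -n 1,5p
python3 -c "
from h import *
s=observe();print(s['torque'],s['qpos'][5])"
```

```text
time: 29.82
tool_pos: [0.4827, 0.1157, 0.1238]
tool_rot: [3.141, -0.0, 3.019]
contact_force: [0.6, 1.0, 2.3]
opening: 0.0177
[ 0.27976456  0.07334426 -0.06591747] -1.3684212141749619
time: 30.32
tool_pos: [0.4827, 0.1155, 0.1231]
tool_rot: [3.141, -0.0, 2.572]
contact_force: [-0.5, 0.5, 2.7]
opening: 0.0176
[ 0.17539684 -0.03187769  0.02428331] -0.9210887826132208
```

```bash
python3 -m inch '[[[0,0,0.1,0.15],[0,0,0.14,0.15],[0,0,0.24,0.15],[0,0,0,0]]]' | sed -n 2,5p
python3 -c "
from h import *
s=observe();print(s['torque'],s['qpos'][5])"
python3 -m inch '[[[0,0,0.24,0.15],[0,0,0.24,0.15],[0,0,0,0]]]' | sed -n 2,5p
python3 -c "
from h import *
s=observe();print(s['torque'],s['qpos'][5])"
python3 knob.py pics/w8.png
```

```text
tool_pos: [0.4827, 0.1154, 0.1225]
tool_rot: [-3.142, -0.0, 2.123]
contact_force: [0.3, 1.6, 1.1]
opening: 0.0176
[ 0.06595968 -0.09619378 -0.02706321] -0.47248477109411174
tool_pos: [0.4826, 0.1153, 0.1221]
tool_rot: [-3.141, -0.0, 1.824]
contact_force: [0.6, 0.1, 0.4]
opening: 0.0173
[ 0.03672474 -0.03610588 -0.02535848] -0.17330264902441916
31.25 [0.4826 0.1153 0.122 ] 1.8246078605521023 -0.1739939507361993 [(array([240.5, 253.3]), 0.9, array([0.4811, 0.1188]))]
```

I'm out of picture views, so I'll go on by force readings. 1.65 rad is turned so far and contact is expected between 1.3 and 2.5 rad.

```bash
f(){ python3 -c "
from h import *
s=observe();print(s['time'],s['tool_pos'],s['contact_force'],s['torque'],s['qpos'][5],s['opening'])"; }
python3 -m inch '[[[0,0,0.24,0.15],[0,0,0,0]]]' >/dev/null;f
python3 -m inch '[[[0,0,0.24,0.15],[0,0,0,0]]]' >/dev/null;f
python3 -m inch '[[[0,0,0.24,0.15],[0,0,0,0]]]' >/dev/null;f
python3 -m inch '[[[0,0,0.24,0.15],[0,0,0,0]]]' >/dev/null;f
```

```text
31.55 [0.48267884 0.11531502 0.12191952] [-0.89993878  0.14801537  2.08717664] [-0.03889437  0.09443249 -0.07441384] -0.021749779265642782 0.017372291851084697
31.8 [0.4826957  0.11530351 0.12183899] [-1.32639373  0.40153631  4.50321379] [-0.05095432  0.16584179 -0.00250005] 0.12732082959501081 0.01790248870777111
32.05 [0.48276106 0.11533938 0.12178004] [-1.66875004 -0.1060059   5.81816902] [-0.13522157  0.32834974 -0.0409245 ] 0.2775816440068265 0.017264093695653137
32.3 [0.48273158 0.11531323 0.12168743] [-2.6963525   0.83914188  7.30023789] [-0.11221841  0.36751323 -0.03342085] 0.42760498299141725 0.01789192771811736
```

The spindle has met the bar: z stalled and push rose to 7 N. I'll ease the push off and keep turning so the clutch tightens and slips.

```bash
f(){ python3 -c "
from h import *
s=observe();print(s['time'],s['tool_pos'],s['contact_force'],s['torque'],s['qpos'][5],s['opening'])"; }
python3 -m inch '[[[0,0,-0.4,0.1],[0,0,-0.3,0.1],[0,0,0,0]]]' >/dev/null;f
python3 -m inch '[[[0,0,0,0.15],[0,0,0,0.15],[0,0,0,0]]]' >/dev/null;f
python3 -m inch '[[[0,0,0,0.15],[0,0,0,0.15],[0,0,0,0]]]' >/dev/null;f
```

```text
32.675 [0.48252955 0.1152908  0.12180971] [-2.19372802  0.29928327  2.83701512] [-0.11371485  0.30105455 -0.02321519] 0.6270767638909197 0.01731216818329809
33.05 [0.48252285 0.11531852 0.12180904] [-0.34903879 -0.4819615   4.19225796] [-0.13066857  0.40083672  0.02585086] 0.9271351038104264 0.01771847628844741
33.425 [0.48250943 0.11534417 0.12182806] [-2.040325    0.25615097  3.55708371] [-0.00743782  0.45737001 -0.01887599] 1.2264904828449936 0.01766338697559142
```

```bash
cat > f.py <<'E'
from h import *
np.set_printoptions(precision=3,suppress=True)
F=[];T=[]
for _ in range(8):
    c=read_camera("wrist");s=observe();F.append(s["contact_force"]);T.append(s["torque"])
print(s["time"],s["tool_pos"],"F",np.mean(F,0),"T",np.mean(T,0),s["qpos"][5],s["opening"])
v,u=240,252
a=cv2.imread("pics/w8.png")[205:250,225:280];b=c["img"]
r=cv2.matchTemplate(b[195:265,215:290],a,cv2.TM_CCOEFF_NORMED);_,mx,_,loc=cv2.minMaxLoc(r)
def slot(im):
    g=cv2.cvtColor(im,cv2.COLOR_BGR2GRAY)
    circ=cv2.HoughCircles(cv2.resize(g[190:270,205:305],None,fx=4,fy=4,interpolation=2),3,1.5,40,param1=120,param2=.5,minRadius=20,maxRadius=70) if False else None
    return g
print("match",mx,loc)
cv2.imwrite("pics/last.png",b)
E
python3 f.py
python3 -m inch '[[[0,0,-0.2,0.15],[0,0,-0.2,0.15],[0,0,0,0.15],[0,0,0,0.15]]]' >/dev/null;python3 f.py
python3 - <<'E'
import cv2,numpy as np
for n in ("w8","last"):
    g=cv2.cvtColor(cv2.imread(f"pics/{n}.png"),6)
    print(n);print(g[222:252:2,232:274:2])
E
```

```text
33.825 [0.483 0.115 0.122] F [-2.35   0.136  3.296] T [-0.065  0.526  0.028] 1.2315481279093097 0.01756815301525993
match 0.9766159653663635 (10, 11)
34.725 [0.482 0.115 0.122] F [-2.254  0.894 -0.127] T [0.06  0.562 0.007] 1.831297445234461 0.017678209754127545
match 0.9821581244468689 (10, 11)
w8
[[129 129 100  65 178 241 228 175  69  74  73  74  76  80  74  67 200 247
  246 170  60]
 [127 132  89  65 176 238 105  75  74  72  78  78  79  75  79  76  70 195
  244 167  66]
 [130 129  75  60 180 196  74  75  79  76  79  78  76  77  77  78  71  61
  234 166  60]
 [129 131  66  65  84  72  74  69  76  72  80  77  78  77  74  74  67  75
  114 172  57]
 [127 119  64  66  71  73  76  72  73  78  74  73  74  70  75  75  79  76
   74  77  67]
 [129 109  66  66  77  75  73  73  72  71  73 103  83  73  72  73  74  78
   74  65  62]
 [127 100  63  67  75  75  74  71 109  74  77  76  74  72 101  89  75  74
   72  67  64]
 [129  89  67  65  71  76  87  71  69  77  87  88 101  87  70  73  73  88
   68  68  61]
 [128  68  61  58  74  86  71  85 117 116 117 117 119 121 118 103  81  98
   68  67  59]
[... 1176 characters left out ...]
9  65  73  73  73  70  81  71  75  74  75  81  78  84  80  73
   82  70  64]
 [126  71  62  66  72  99  89  75 100 105 112 117 125 114 101  81  76 111
   81  79  68]
 [128  65  67  64  71  69  81 108 120 119 119 121 117 120 118 120 116  75
   78  75  64]
 [127  52  62  66  92  99 121 121 119 118 113 126 111 114 116 117 116 103
   77  88  63]
 [119  56  60  59  82 123 119 115 138 204 223 227 226 206 173 115 121 118
  103  86  62]
 [103  53  61  60 103 118 118 136 219 224 222 219 217 216 221 189 116 120
  122  85  63]
 [ 95  62  57  64 119 118 111 219 218 218 218 217 221 224 214 213 174 119
  120 111  66]
 [ 84  52  59  77 119 115 152 219 216 219 221 219 196 117  49 115 206 113
  118 103  58]]
```

The slot keeps the same angle in the hand (match 0.98), while 2 rad of turning since contact gave no further descent. So the knob followed the hand and the ratchet is slipping. I'll give it a last light stretch, then release and rise.

```bash
python3 -m inch '[[[0,0,0.15,0.15],[0,0,0,0.15],[0,0,0,0.15],[0,0,0,0.15],[0,0,0,0]]]' >/dev/null;python3 f.py
python3 -m inch '[[[0,0,0,0],[0,0,0,0],[0,0,0,0],[0,0,0,0],[0,0,0,0]]]' -1 | sed -n 2,5p
python3 -m inch '[[[0,0,-5,0],[0,0,-15,0],[0,0,-25,0],[0,0,-35,0],[0,0,-30,0],[0,0,0,0]]]' | sed -n 2,5p
python3 - <<'E'
from h import *
np.set_printoptions(precision=4,suppress=True)
c=cam("wrist");s=observe();print(s["time"],s["tool_pos"],s["tool_rot"])
for n in ("wrist","scene","side"):
  c=cam(n)
  for l,z in (("busbar_mid",.039),("ratchet_mid",.131),("lens_case",0),("lens_box",0),("nozzle",0)):
    print(n,l,[(np.round(d["at"]),round(d["conf"],2),onz(c,d["at"],z)[:2]) for d in place_of(n,l)[:3]])
  cv2.imwrite(f"pics/{n}_end.png",c["img"])
E
```

```text
35.75 [0.483 0.115 0.122] F [-2.718  1.799 -1.267] T [0.249 0.725 0.014] 2.432061989768932 0.01764653075355504
match 0.9779687523841858 (10, 11)
tool_pos: [0.4828, 0.1153, 0.1221]
tool_rot: [-3.141, -0.0, -0.782]
contact_force: [0.8, 0.2, 0.4]
opening: 0.0631
tool_pos: [0.484, 0.1155, 0.2346]
tool_rot: [-3.137, -0.004, -0.782]
contact_force: [-0.7, -0.2, -0.0]
opening: 0.0915
37.175 [0.4831 0.1154 0.2329] [-3.1398 -0.0014 -0.7821]
wrist busbar_mid [(array([ 40., 372.]), 0.84, array([ 0.493 , -0.0758])), (array([146., 290.]), 0.68, array([0.471 , 0.0689]))]
wrist ratchet_mid [(array([190., 253.]), 0.68, array([0.4824, 0.1211]))]
wrist lens_case [(array([187., 254.]), 0.57, array([0.457 , 0.1464]))]
wrist lens_box []
wrist nozzle [(array([ 66., 189.]), 0.61, array([0.6282, 0.0925]))]
scene busbar_mid [(array([234., 263.]), 0.85, array([ 0.4699, -0.1062])), (array([311., 288.]), 0.72, array([ 0.339 , -0.3292])), (array([206., 225.]), 0.54, array([0.4628, 0.0603]))]
scene ratchet_mid [(array([170., 215.]), 0.63, array([0.4879, 0.1331]))]
scene lens_case [(array([218., 301.]), 0.6, array([ 0.632, -0.117])), (array([197., 218.]), 0.29, array([0.4955, 0.1451]))]
scene lens_box [(array([235., 334.]), 0.79, array([ 0.6502, -0.2366])), (array([201., 216.]), 0.54, array([0.4793, 0.1337]))]
scene nozzle [(array([187., 254.]), 0.37, array([0.6223, 0.0962]))]
side busbar_mid [(array([238., 258.]), 0.9, array([ 0.4855, -0.1249])), (array([204., 226.]), 0.6, array([0.4732, 0.0763])), (array([311., 239.]), 0.53, array([ 0.3485, -0.3505]))]
side ratchet_mid [(array([172., 224.]), 0.63, array([0.4761, 0.0955]))]
side lens_case [(array([238., 307.]), 0.51, array([ 0.6327, -0.1222]))]
side lens_box [(array([263., 337.]), 0.81, array([ 0.6479, -0.2472]))]
side nozzle [(array([204., 272.]), 0.44, array([0.6278, 0.0894]))]
```

```bash
python3 -c "
from cell import *
print(hand_in())"
```

```text
the job is handed in; nothing more can be done
None
```

I laid the larger grey busbar on the rest, slid it home against the back stop and let go. I then turned the ratchet knob clockwise until the spindle bore on the bar and the ratchet slipped, and handed the job in at about 37 s. No verdict was reported.

**Sliding it home:** I stopped when the force rose to about 10 N with no further travel. After release, the bar's free end was about 125 mm in front of the axis (126 mm is fully home).

**Ratchet:** The spindle met the bar after about 1.8 rad; the hand's push on the knob peaked at 7 N, then I eased it off. I turned about 2 rad more with no further sinking. The slot kept its angle in the hand, so the knob was turning with it and the clutch was slipping.

**Last checks:** After I let go, the bar's middle was at (0.471, 0.069), against (0.470, 0.069) expected. The lens case, lens box and nozzle were found within about 1 cm of where they started, which is roughly how closely the networks locate them.

**Less certain:**
- In the last part of the slip the hand held the knob up by about 1 N. It had been pushing down about 3 N earlier in the slip.
- The bar's measured angle differed from the micrometer's by about 0.014 rad. I put this down to camera error.
- I had used all 12 picture views before the end, so the spindle on the bar was judged from forces, knob position and image matching, not seen directly.

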